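# Aim the inspection mirror at the snap stud

## Robot

A 6-joint arm with a two-finger parallel gripper is mounted at the origin on the work surface. World frame = base frame: x ahead of the robot, y to its left, z up, the work surface at z = 0. Lengths are in m, angles in degrees, forces in N, time in s.
With the tool pointing down it reaches from about 0.325 to 0.775 m from the base axis. Payload 5.5 kg.
Tool frame: the origin (TCP) lies between the finger pads; the fingertips stand 17 mm ahead of it and the grasp point (between the pads) lies 2 mm behind it (arm.finger_overhang is the distance from the TCP to the fingertips, in m); y points along the fingers, z is the direction in which the jaws open and shut, and the axes are right-handed (so a half turn about y gives the same grasp; the last joint's range is limited). The gripper opens to 85 mm and grips with 20 to 120 N. Pads are 22 mm wide; open, the fingers measure 114 mm over their backs; the gripper's body (76 mm by 85 mm) begins 54 mm behind the grasp point. The pads swing forward as they close: fully open they stand 13 mm farther back than shut.
Start: joints at [-77.962, 5.22, 70.514, -0, 104.267, -3.249], TCP at [0.158, -0.579, 0.248] pointing down, gripper open.
Joint ranges: [-164.24, 164.24], [-49.07, 125.15], [9.68, 141.18], [-86.29, 266.29], [3.28, 154.24], [-151.56, 151.56]. Speed limits (degrees/s): [147.25, 147.25, 172.46, 180, 180, 180].

## Interface

Orientations are given as a 3x3 rotation matrix whose columns are the frame's x, y, z axes.
In Python, from rig import arm gives the robot as it stands. The module is installed in compiled form; this text tells all that it offers.
- The arm moves only by the tool send_rows, never from a script. Its argument "deltas" is a list of rows, each a list of 7 numbers: the closure, from 0 (fully open) to 1 (shut), then the shift along the tool's x, y, z in m, then the turn, a rotation vector about the tool's x, y, z in rad. A call has 1 to 8 rows; each row is the pose to reach, as a shift and turn from the pose commanded when the call began, along the tool's axes at that moment; what a row does not reach only later rows make up. A row lasts 1/8 s, in which the tool goes at most 62.5 mm and 10.7 degrees, less where a joint would pass 70% of its speed; a pose out of reach is approached as far as the arm can. A call with a gripper value outside its range is refused whole. The fingers move at their own pace and stop on an object; "newtons" is the grip in N (left out, the last holds). Time passes only in rows, so rows that repeat a pose let the fingers close. It gives the time, the measured TCP pose, the force and the opening at its end, in the units of the state.
- arm.observe(): the state, without advancing time (a new reading comes with each control period).
- arm.snapshot(name): name is "scene" or "top" or "wrist"; returns the picture (480x640x3 uint8, red, green, blue); there is no depth.
- arm.camera_model(name): a dict with "K" (3x3 intrinsics, pixels), "R" (3x3) and "t" (3): a world point X has camera coordinates R X + t. Camera axes: x right, y down, z forward; pixel columns grow to the right and rows downward; lengths in m; the calibration is good to about 2 mm. The wrist camera is an equidistant fisheye: a pixel r from the principal point sees the ray r / f radians off the axis. A picture is of the moment at which its call begins: read the wrist's pose just before it. camera_model takes no time and is no camera call; for the wrist camera it gives the pose at the moment of the call.
- arm.hand_in(): hands the job in, once; it reports no verdict.
The state is a dict: "clock": time; "q": joint angles; "joint_vel": joint speeds; "joint_efforts": joint torques, N m; "ee_pos": TCP position; "tool_rot": TCP orientation; "force": force on the tool from outside, world axes, zero at the start; "ft_torque": the same for the moment, N m; "gripper_width": finger opening in m.
Only numpy, scipy, OpenCV 4.12 (cv2) and the standard library are available. Lean on these libraries where they do the work, as an engineer would, in place of code of your own. Each camera call takes 0.05 s, during which the arm holds its last target.

## Task

Check the snap stud on the leather panel: slide the inspection camera's lens shutter open all the way to its end stop, then turn the sprung mirror head by the grip bar on its top until the stud appears in the middle of the camera's view. The head springs back if let go, so finish while still holding it still at that angle, and leave the mallet, jar and spool where they are.

Things in the scene. Friction and masses are not known exactly. Their poses are not given: they have to be found in the camera images.
- camera_unit: Grey inspection camera housing fixed to the bench: 175 mm (x) by 180 mm (y), 50 mm tall. Origin at bench height below the lens; the lens sits in its top face and looks straight up. Own z is up; the housing runs from x = -125 mm (the shutter grip's side) to x = +50 mm, y from -90 to +90 mm.
- shutter_grip (a point): Point in the shutter's upright black grip, 13 mm below its top, 97 mm above the bench. The grip is 28 mm (along the housing's x) by 20 mm (along its y), standing 58 mm above the shutter plate; it lies 95 mm from the lens axis on the housing's -x side. It slides along the housing's y axis and its axes are the housing's.
- shutter (a joint): Travel of the shutter, m: about 0 to 0.02 at the start (lens covered), 0.060 at its end stop (lens fully open); grows as the grip moves to the housing's +y. About 2 N of friction; it stays where it is left.
- mirror_head (a joint): Swivel angle of the mirror head (what turns: the 45 degree mirror, its upright back piece, a 64 by 44 mm aluminium top plate with a 14 mm wide pointer nose in front, and the black grip bar on top) about the vertical lens axis, rad: 0 at rest, grows anticlockwise seen from above, stops at -1.5 and +1.5. A spring brings it back to 0 (0.10 N m per rad, friction 0.008 N m).
- mirror_centre (a point): Centre of the 40 by 40 mm mirror, on the swivel axis, 87 mm above the bench. Its axes turn with the mirror head: z up, x the level way its nose points, and at swivel 0 they are the housing's. The camera looks up into it and sees along its +x, level; the stud is in the middle of the view when it lies on that +x axis.
- mirror_grip (a point): Point to grip on the swivel axis, 136 mm above the bench, in the black grip bar: 50 mm long (along the mirror head's x), 14 mm thick (y), from 112 to 152 mm above the bench. Take it across its thickness from above and turn it.
- stud (a point): Domed steel snap stud, 18 mm across, through the narrow upright leather panel (64 mm wide, 3 mm thick, its top 125 mm above the bench), showing 5 mm on both faces. This point is its middle, 87 mm above the bench, level with the mirror. The panel stands in a small wooden clamp fixed to the bench beyond the housing (its +x side), to the left or to the right, 0.18 to 0.29 m from the lens axis.
- plain_clamp: The same wooden clamp (foot 100 by 90 mm) fixed on the other side, holding a low wide panel (120 mm wide, top 100 mm above the bench) without any stud: not to be inspected. Origin under the foot's centre.
- mallet: Loose wooden mallet lying down: head a 48 mm thick, 85 mm long cylinder, handle 20 mm thick, 205 mm long. Origin at bench height under the handle's middle, handle along x, head at x = +100 mm. Leave it alone.
- wax_jar: Loose lidded jar, 60 mm across, 60 mm tall. Origin at its underside. Leave it alone.
- thread_spool: Loose thread spool standing upright, 44 mm across, 57 mm tall. Origin at its underside. Leave it alone.
There are look-alikes about, which are no part of the job. What is shaped like the part that bears stud but purple or white is not meant.

How it is judged (in metres and radians):
On the way, in this order (a step that is already met when the one before it is completed fails the run):
1. the shutter is slid open to its end stop (value of joint shutter above 0.056 m), for 0.2 s.
2. the fingers hold the mirror head so that the stud lies in the middle of the mirrored view (y of stud in the frame of mirror_centre between -0.015 and 0.015 m and x of stud in the frame of mirror_centre above 0.05 m and contact force between the fingers and mirror_head above 0.7 N), for 0.3 s.
At the end, for the whole second after the job is handed in: The shutter is open to within 4 mm of its end stop; the stud lies ahead of the mirror and within 15 mm sideways of the mirrored line of sight; the mirror head is still (under 0.1 rad/s) and the fingers are in contact with it, holding it against its spring with more than 0.7 N (all of step 2 and value of joint shutter above 0.056 m and velocity of joint mirror_head between -0.1 and 0.1 rad/s); the arm keeps its last pose, push and grip.
It fails at once if the mallet, jar or spool is moved by more than 20 mm (distance of any of mallet, wax_jar, thread_spool from where it was at the start of the episode above 0.02 m).
It also fails if it takes over 42 s, if anything falls off the work surface, if the arm or the gripper's body presses on something with over 40 N, if the wrist force passes 120 N, or if a joint passes its speed limit or range.

## Working session

There is one attempt and no reset: what is moved stays moved. The work goes in short steps, Python scripts to look and compute and a tool call to move; the robot and the scene stay as the last step left them, time stands still between calls to the robot, and variables do not carry over. Pictures are saved under pics/ and viewed, and the job is handed in when it is done.

Besides the shell and the picture viewer there is one more tool, called after ">>>" in YAML: its name, and indented under it one key for each argument. send_rows: Moves the arm, as the interface text tells. Its arguments: {"type":"object","properties":{"deltas":{"type":"array"},"newtons":{"type":"number"}},"required":["deltas"]}

```bash
mkdir -p pics; python3 - <<'E'
from rig import arm
import cv2
s=arm.observe();print(s)
for n in("scene","top"):
    cv2.imwrite(f"pics/{n}0.png",arm.snapshot(n)[:,:,::-1]);print(n,arm.camera_model(n))
E
```

```text
{'clock': 0.0, 'q': array([-7.79630728e+01,  5.26397052e+00,  7.05818102e+01, -8.85361213e-04,
        1.04267758e+02, -3.24871345e+00]), 'joint_vel': array([-0.00038517, -0.00862737, -0.06069523,  0.01479079,  0.01412636,
       -0.07031783]), 'joint_efforts': array([ 1.76368918e-03, -4.58732557e+01, -4.18021595e+01,  2.62126860e-04,
        1.16041530e-02, -2.25535968e-05]), 'ee_pos': array([ 0.158119  , -0.57852766,  0.24714252]), 'tool_rot': array([[-9.64624540e-01, -4.27898215e-04,  2.63627224e-01],
       [-2.63627553e-01,  1.93493028e-03, -9.64622605e-01],
       [-9.73400078e-05, -9.99998036e-01, -1.97928699e-03]]), 'force': array([ 0.21006148, -0.05426064,  0.06764161]), 'ft_torque': array([-0.01280462, -0.00839326,  0.0255837 ]), 'gripper_width': 0.08543889428327767}
scene {'K': array([[470.63647831,   0.        , 321.31415711],
       [  0.        , 470.63647831, 233.65519088],
       [  0.        ,   0.        ,   1.        ]]), 'R': array([[ 0.30638618,  0.95190633, -0.00135945],
       [ 0.52298388, -0.16952361, -0.83531408],
       [-0.79537122,  0.25521772, -0.54977136]]), 't': array([-0.17214177, -0.21345803,  1.73339493])}
top {'K': array([[479.66558391,   0.        , 322.79098439],
       [  0.        , 479.66558391, 237.1685276 ],
       [  0.        ,   0.        ,   1.        ]]), 'R': array([[ 0.01958741, -0.99967048,  0.01659122],
       [-0.99803487, -0.02053788, -0.05919965],
       [ 0.05952089, -0.01539905, -0.99810828]]), 't': array([-0.02104055,  0.57742077,  1.60825414])}
```

View pics/scene0.png

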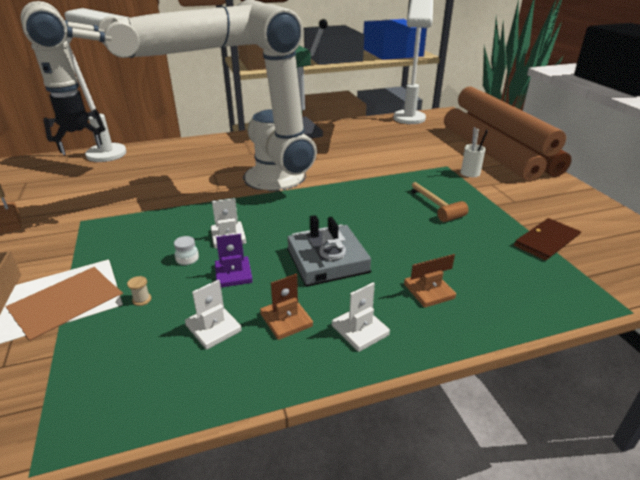

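View pics/top0.png

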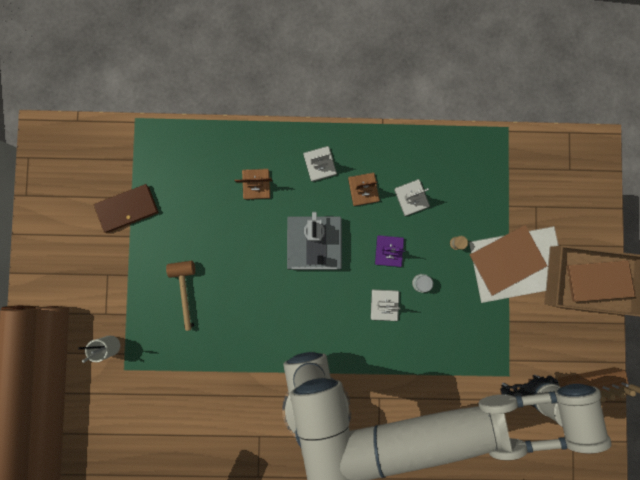

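```bash
python3 - <<'E'
import cv2
a=cv2.imread("pics/top0.png")[140:290,230:440];cv2.imwrite("pics/topc.png",cv2.resize(a,None,fx=3.8,fy=3.8,interpolation=cv2.INTER_CUBIC))
a=cv2.imread("pics/scene0.png")[200:350,180:380];cv2.imwrite("pics/scenec.png",cv2.resize(a,None,fx=4,fy=4,interpolation=cv2.INTER_CUBIC))
E
```

```text
(no output)
```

View pics/topc.png

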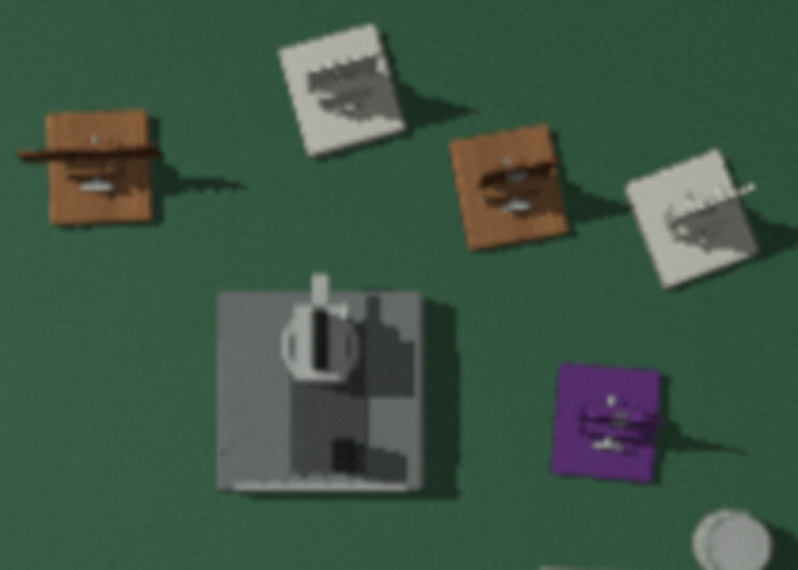

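View pics/scenec.png

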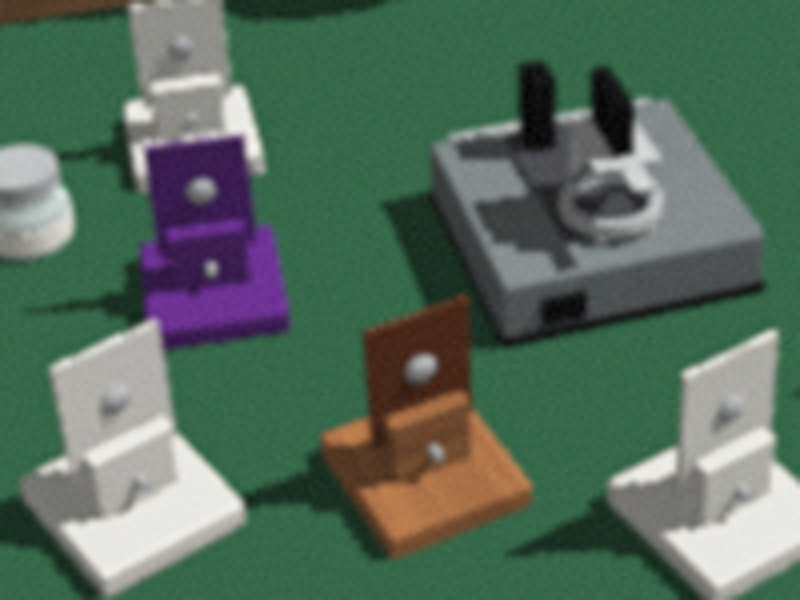

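```bash
cat > h.py <<'E'
from rig import arm
import numpy as np
def cast(n,uv,z):
    m=arm.camera_model(n);C=-m['R'].T@m['t'];d=m['R'].T@np.linalg.solve(m['K'],[*uv,1.]);return C+d*(z-C[2])/d[2]
E
python3 - <<'E'
from h import *
T=lambda u,v,z:cast('top',(u/3.8+230-.4,v/3.8+140-.4),z).round(4)
S=lambda u,v,z:cast('scene',(u/4+180-.4,v/4+200-.4),z).round(4)
print('housing',[T(*p,.05) for p in((218,292),(423,292),(423,488),(218,488))])
print('scene corners',[S(*p,.05) for p in((432,145),(669,102),(763,238),(507,295))])
print('sgrip top',[T(*p,.11) for p in((333,440),(361,440),(333,468),(347,454))],'scene',S(538,66,.11))
print('bar',[T(*p,.152) for p in((320,310),(320,371),(320,340))],'scene',S(593,70,.152),S(612,70,.152))
print('nose tip',T(320,275,.11))
print('stud scene',S(421,366,.087),'top',T(517,177,.09))
print('panel top',T(478,186,.125),T(556,164,.125),S(366,330,.125),S(468,297,.125))
print('cam',-arm.camera_model('top')['R'].T@arm.camera_model('top')['t'])
print('jar',T(732,540,.06))
E
```

```text
housing [array([0.6423, 0.1115, 0.05  ]), array([ 0.6462, -0.068 ,  0.05  ]), array([ 0.4747, -0.0709,  0.05  ]), array([0.4712, 0.1074, 0.05  ])]
scene corners [array([ 0.4767, -0.071 ,  0.05  ]), array([0.475 , 0.1052, 0.05  ]), array([0.6481, 0.1056, 0.05  ]), array([ 0.6541, -0.0687,  0.05  ])]
sgrip top [array([0.5137, 0.0086, 0.11  ]), array([ 0.5141, -0.0149,  0.11  ]), array([0.4902, 0.0081, 0.11  ]), array([ 0.5022, -0.0034,  0.11  ])] scene [0.493  0.0017 0.11  ]
bar [array([0.619 , 0.0216, 0.152 ]), array([0.5689, 0.0205, 0.152 ]), array([0.5943, 0.0211, 0.152 ])] scene [0.5749 0.0135 0.152 ] [0.5786 0.025  0.152 ]
nose tip [0.6525 0.0223 0.11  ]
stud scene [ 0.7463 -0.1451  0.087 ] top [ 0.7429 -0.1449  0.09  ]
panel top [ 0.7286 -0.1086  0.125 ] [ 0.7487 -0.1739  0.125 ] [ 0.752  -0.1755  0.125 ] [ 0.7412 -0.1152  0.125 ]
cam [0.48097346 0.01559096 1.63974397]
jar [ 0.435  -0.3391  0.06  ]
```

>>> send_rows:
  deltas:
    - [0,-0.03,0.003,-0.029,0,-0.18,0]
    - [0,-0.06,0.006,-0.058,0,-0.36,0]
    - [0,-0.09,0.009,-0.087,0,-0.54,0]
    - [0,-0.121,0.012,-0.116,0,-0.72,0]
    - [0,-0.151,0.015,-0.145,0,-0.9,0]
    - [0,-0.181,0.018,-0.174,0,-1.08,0]
    - [0,-0.211,0.021,-0.203,0,-1.26,0]
    - [0,-0.241,0.023,-0.232,0,-1.44,0]

```text
clock: 1.1
ee_pos: [0.3298, -0.2901, 0.2247]
tool_rot: [[0.141, -0.0, 0.99], [-0.99, 0.001, 0.141], [-0.001, -1.0, -0.0]]
force: [0.1, -0.5, 0.2]
gripper_width: 0.0853
```

```bash
cat > go.py <<'E'
import sys
from h import *
s=arm.observe();R=s['tool_rot'];t=np.array([float(v) for v in sys.argv[1:4]]);yaw=float(sys.argv[4])
d=R.T@(t-s['ee_pos']);c,sn=np.cos(np.radians(yaw)),np.sin(np.radians(yaw))
z=np.array([c,sn,0]);y=np.array([0,0,-1.]);Rt=np.c_[np.cross(y,z),y,z]
from scipy.spatial.transform import Rotation as Ro
print('clock',s['clock'],'pos',s['ee_pos'].round(4),'q',s['q'].round(1),'d',d.round(4),'rot',Ro.from_matrix(R.T@Rt).as_rotvec().round(3),'F',s['force'].round(2),'w',s['gripper_width'].round(4))
E
python3 go.py 0.501 -0.003 0.2 90
```

```text
Traceback (most recent call last):
  File "go.py", line 7, in <module>
    print('clock',s['clock'],'pos',s['ee_pos'].round(4),'q',s['q'].round(1),'d',d.round(4),'rot',Ro.from_matrix(R.T@Rt).as_rotvec().round(3),'F',s['force'].round(2),'w',s['gripper_width'].round(4))
                                                                                                                                                                         ^^^^^^^^^^^^^^^^^^^^^^^^
AttributeError: 'float' object has no attribute 'round'
```

```bash
sed -i "s/s\['gripper_width'\].round(4)/s['gripper_width']/" go.py
python3 go.py 0.501 -0.003 0.2 90
```

```text
clock 1.1 pos [ 0.3298 -0.2901  0.2247] q [-45.8 -20.   96.    0.  104.  -53.9] d [-0.26    0.0248  0.21  ] rot [-0.000e+00 -1.429e+00 -1.000e-03] F [ 0.13 -0.47  0.22] w 0.08532034634902474
```

>>> send_rows:
  deltas:
    - [0,-0.032,0.003,0.026,0,-0.18,0]
    - [0,-0.065,0.006,0.052,0,-0.36,0]
    - [0,-0.097,0.009,0.079,0,-0.54,0]
    - [0,-0.13,0.012,0.105,0,-0.72,0]
    - [0,-0.163,0.015,0.131,0,-0.9,0]
    - [0,-0.195,0.018,0.158,0,-1.08,0]
    - [0,-0.227,0.021,0.184,0,-1.26,0]
    - [0,-0.26,0.024,0.21,0,-1.43,0]

```text
clock: 2.1
ee_pos: [0.5027, -0.0041, 0.2007]
tool_rot: [[1.0, -0.001, -0.001], [0.001, -0.0, 1.0], [-0.001, -1.0, -0.0]]
force: [-0.2, -0.8, 0.2]
gripper_width: 0.0854
```

```bash
python3 go.py 0.501 -0.003 0.095 90; python3 - <<'E'
from h import *
import cv2
np.set_printoptions(precision=4,suppress=True)
print(arm.camera_model('wrist'));cv2.imwrite("pics/w1.png",arm.snapshot("wrist")[:,:,::-1])
E
```

```text
clock 2.1 pos [ 0.5027 -0.0041  0.2007] q [ -4.3 -10.1  90.2  -0.   99.9 -94.4] d [-0.0016  0.1057  0.0011] rot [ 0.     0.001 -0.001] F [-0.21 -0.83  0.23] w 0.08540618984012743
{'K': array([[371.6483,   0.    , 323.677 ],
       [  0.    , 371.6483, 244.2892],
       [  0.    ,   0.    ,   1.    ]]), 'R': array([[-0.0015,  1.    ,  0.0001],
       [ 0.9632,  0.0015,  0.2686],
       [ 0.2686,  0.0005, -0.9632]]), 't': array([ 0.0047, -0.5065,  0.1977])}
```

View pics/w1.png

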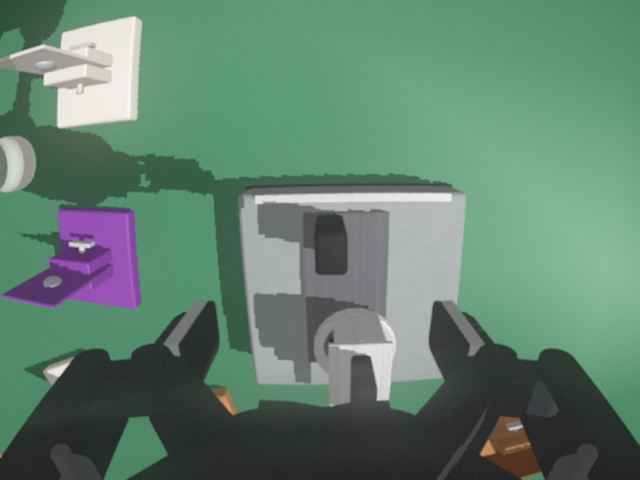

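```bash
cat >> h.py <<'E'
def wcast(m,uv,z):
    p=(np.array(uv,float)-m['K'][:2,2])/m['K'][0,0];th=np.hypot(*p)
    d=m['R'].T@np.array([*(p/th*np.sin(th)),np.cos(th)]);C=-m['R'].T@m['t'];return (C+d*(z-C[2])/d[2]).round(4)
E
python3 - <<'E'
from h import *
m=arm.camera_model('wrist')
for p,z in(((317,247),.11),((347,247),.11),((316,275),.11),((347,275),.11),((331,260),.11),((352,357),.152),((370,357),.152),((305,212),.052),((388,212),.052),((255,200),.05),((451,200),.05),((355,345),.06)):print(p,wcast(m,p,z))
E
```

```text
(317, 247) [ 0.4979 -0.0039  0.11  ]
(347, 247) [0.4977 0.0142 0.11  ]
(316, 275) [ 0.5159 -0.0044  0.11  ]
(347, 275) [0.5157 0.0148 0.11  ]
(331, 260) [0.506  0.0047 0.11  ]
(352, 357) [0.5486 0.0161 0.152 ]
(370, 357) [0.5487 0.0261 0.152 ]
(305, 212) [ 0.4874 -0.0138  0.052 ]
(388, 212) [0.4865 0.0488 0.052 ]
(255, 200) [ 0.4787 -0.0518  0.05  ]
(451, 200) [0.476  0.0993 0.05  ]
(355, 345) [0.5963 0.0273 0.06  ]
```

>>> send_rows:
  deltas:
    - [0,0,0.035,0.007,0,0,0]
    - [0,0,0.07,0.007,0,0,0]
    - [0,0,0.105,0.007,0,0,0]
    - [0.4,0,0.105,0.007,0,0,0]
    - [0.7,0,0.105,0.007,0,0,0]
    - [0.9,0,0.105,0.007,0,0,0]
    - [0.9,0,0.105,0.007,0,0,0]
    - [0.9,0,0.105,0.007,0,0,0]
  newtons: 30

```text
clock: 3.15
ee_pos: [0.5032, 0.0014, 0.0982]
tool_rot: [[1.0, 0.003, 0.004], [-0.004, -0.001, 1.0], [0.003, -1.0, -0.0]]
force: [-0.8, -1.4, 6.1]
gripper_width: 0.0201
```

```bash
python3 go.py 0.501 0.04 0.095 90; python3 - <<'E'
from h import *
import cv2
cv2.imwrite("pics/w2.png",arm.snapshot("wrist")[:,:,::-1])
E
```

```text
clock 3.15 pos [0.5032 0.0014 0.0982] q [ -3.7  -8.7  99.4  -0.   89.1 -93.5] d [-0.0024  0.0032  0.0386] rot [ 0.    -0.004  0.003] F [-0.75 -1.41  6.06] w 0.02010148655422103
```

View pics/w2.png

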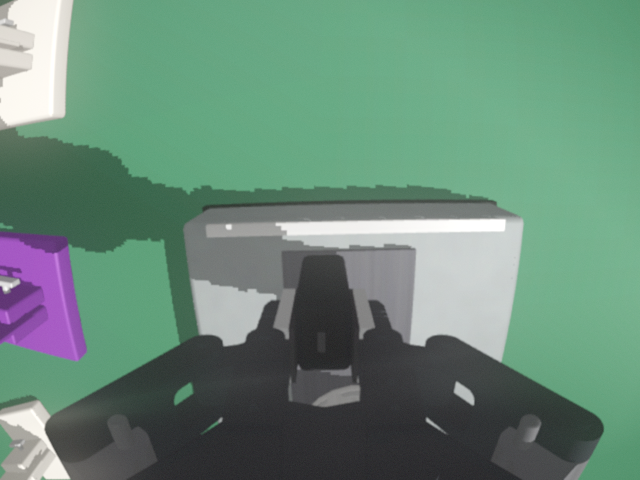

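>>> send_rows:
  deltas:
    - [0.9,0,0,0.008,0,0,0]
    - [0.9,0,0,0.016,0,0,0]
    - [0.9,0,0,0.024,0,0,0]
    - [0.9,0,0,0.032,0,0,0]
    - [0.9,0,0,0.036,0,0,0]
    - [0.9,0,0,0.036,0,0,0]

```text
clock: 3.95
ee_pos: [0.5026, 0.0379, 0.0982]
tool_rot: [[1.0, 0.001, 0.004], [-0.004, 0.0, 1.0], [0.001, -1.0, 0.0]]
force: [-3.9, 0.3, 7.3]
gripper_width: 0.0198
```

>>> send_rows:
  deltas:
    - [0.9,0,0,0.003,0,0,0]
    - [0.9,0,0,0.005,0,0,0]
    - [0.9,0,0,0.005,0,0,0]

```text
clock: 4.32
ee_pos: [0.5024, 0.0426, 0.0982]
tool_rot: [[1.0, 0.001, 0.004], [-0.004, -0.0, 1.0], [0.001, -1.0, -0.0]]
force: [-5.6, -2.0, 8.9]
gripper_width: 0.0196
```

>>> send_rows:
  deltas:
    - [0.9,0,0,0.003,0,0,0]
    - [0.9,0,0,0.005,0,0,0]
    - [0.9,0,0,0.005,0,0,0]

```text
clock: 4.7
ee_pos: [0.5024, 0.0476, 0.0982]
tool_rot: [[1.0, 0.0, 0.004], [-0.004, -0.0, 1.0], [0.0, -1.0, -0.0]]
force: [-6.0, -0.9, 9.9]
gripper_width: 0.0197
```

>>> send_rows:
  deltas:
    - [0.9,0,0,0.003,0,0,0]
    - [0.9,0,0,0.005,0,0,0]
    - [0.9,0,0,0.005,0,0,0]

```text
clock: 5.08
ee_pos: [0.5023, 0.0526, 0.0982]
tool_rot: [[1.0, 0.0, 0.004], [-0.004, -0.0, 1.0], [0.0, -1.0, -0.0]]
force: [-7.3, -1.2, 9.8]
gripper_width: 0.0199
```

>>> send_rows:
  deltas:
    - [0.9,0,0,0.002,0,0,0]
    - [0.9,0,0,0.004,0,0,0]
    - [0.9,0,0,0.004,0,0,0]

```text
clock: 5.45
ee_pos: [0.5022, 0.0547, 0.0982]
tool_rot: [[1.0, -0.0, 0.005], [-0.005, -0.004, 1.0], [-0.0, -1.0, -0.004]]
force: [-8.1, -8.4, 8.7]
gripper_width: 0.0196
```

>>> send_rows:
  deltas:
    - [0.9,0,0,0.002,0,0,0]
    - [0.9,0,0,0.004,0,0,0]
    - [0.9,0,0,0.004,0,0,0]

```text
clock: 5.82
ee_pos: [0.5022, 0.0551, 0.0982]
tool_rot: [[1.0, -0.001, 0.008], [-0.008, -0.011, 1.0], [-0.001, -1.0, -0.011]]
force: [-9.4, -22.7, 10.9]
gripper_width: 0.0201
```

>>> send_rows:
  deltas:
    - [0.9,0,0,-0.004,0,0,0]
    - [0.9,0,0,-0.005,0,0,0]
    - [0,0,0,-0.005,0,0,0]
    - [0,0,0,-0.005,0,0,0]
    - [0,0,0,-0.005,0,0,0]
    - [0,0,-0.035,-0.005,0,0,0]
    - [0,0,-0.08,-0.005,0,0,0]
    - [0,0,-0.11,-0.005,0,0,0]

```text
clock: 6.82
ee_pos: [0.503, 0.0558, 0.2084]
tool_rot: [[1.0, 0.002, 0.005], [-0.005, 0.0, 1.0], [0.002, -1.0, 0.0]]
force: [0.1, -0.3, -1.0]
gripper_width: 0.0858
```

```bash
python3 go.py 0.596 0.021 0.21 90; python3 - <<'E'
from h import *
import cv2
m=arm.camera_model('wrist');np.save('m3.npy',m,allow_pickle=True)
cv2.imwrite("pics/w3.png",arm.snapshot("wrist")[:,:,::-1])
E
```

```text
clock 6.825 pos [0.503  0.0558 0.2084] q [  2.5  -9.7  89.    0.  100.5 -87.3] d [ 0.0932 -0.0014 -0.0343] rot [-0.    -0.005  0.002] F [ 0.12 -0.31 -0.97] w 0.08582465449667652
```

View pics/w3.png

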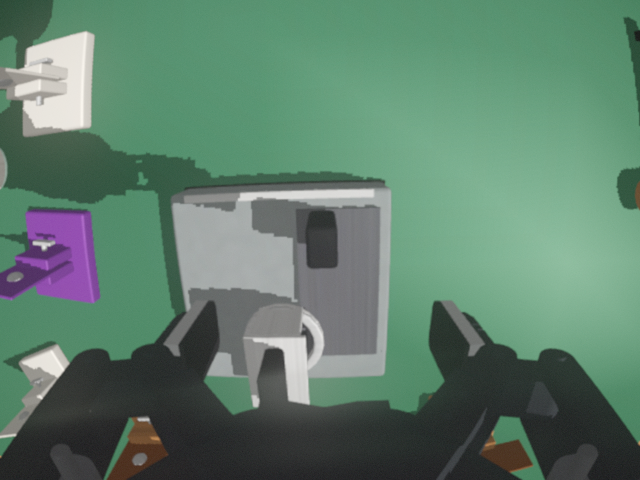

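```bash
python3 - <<'E'
from h import *
m=np.load('m3.npy',allow_pickle=True).item()
for p,z in(((140,460),.087),((262,350),.152),((281,350),.152),((310,253),.11),((338,253),.11),((175,196),.05),((388,190),.05)):print(p,wcast(m,p,z))
E
```

```text
(140, 460) [ 0.7472 -0.1448  0.087 ]
(262, 350) [0.5491 0.0202 0.152 ]
(281, 350) [0.5488 0.0313 0.152 ]
(310, 253) [0.5035 0.0473 0.11  ]
(338, 253) [0.5036 0.065  0.11  ]
(175, 196) [ 0.4734 -0.0647  0.05  ]
(388, 190) [0.4712 0.106  0.05  ]
```

>>> send_rows:
  deltas:
    - [0,0.03,0,-0.012,0,-0.005,0]
    - [0,0.06,0,-0.024,0,-0.005,0]
    - [0,0.093,-0.001,-0.034,0,-0.005,0]
    - [0,0.093,-0.001,-0.034,0,-0.005,0]

```text
clock: 7.38
ee_pos: [0.5964, 0.0205, 0.2052]
tool_rot: [[1.0, -0.003, 0.001], [-0.001, -0.0, 1.0], [-0.003, -1.0, -0.0]]
force: [-1.1, 0.6, -0.3]
gripper_width: 0.0858
```

```bash
python3 go.py 0.596 0.021 0.136 90; python3 - <<'E'
from h import *
import cv2
cv2.imwrite("pics/t3.png",cv2.resize(arm.snapshot("top")[140:290,230:440,::-1],None,fx=3.8,fy=3.8,interpolation=2))
m=arm.camera_model('wrist');np.save('m4.npy',m,allow_pickle=True)
cv2.imwrite("pics/w4.png",arm.snapshot("wrist")[:,:,::-1])
E
```

```text
clock 7.375 pos [0.5964 0.0205 0.2052] q [ -1.3   4.6  75.5  -0.  100.  -91.2] d [-0.0002  0.0692  0.0005] rot [ 0.    -0.001 -0.003] F [-1.06  0.65 -0.26] w 0.08575614472611316
```

View pics/w4.png

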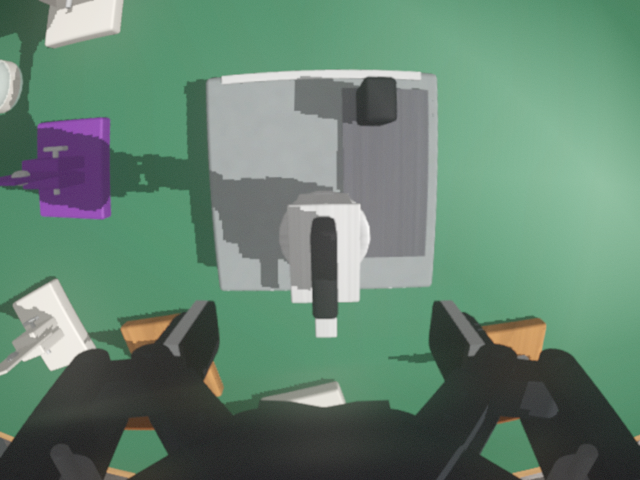

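View pics/t3.png

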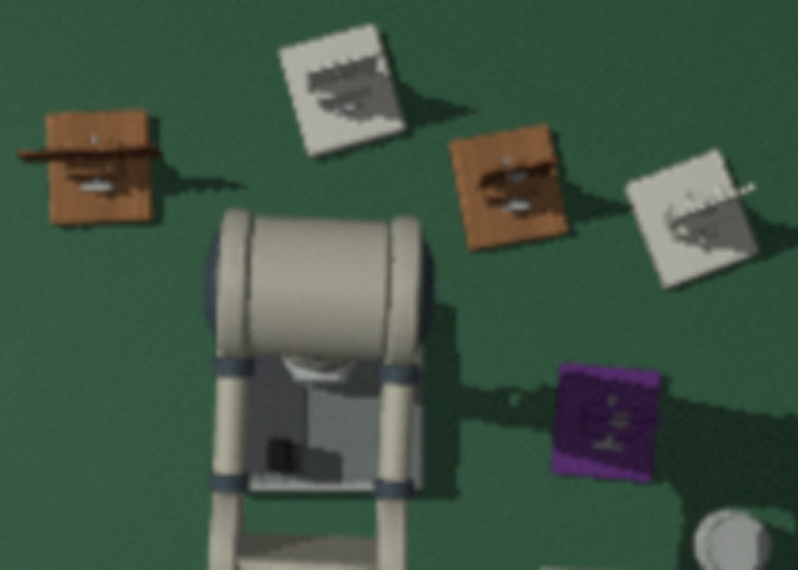

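```bash
python3 - <<'E'
from h import *
m=np.load('m4.npy',allow_pickle=True).item()
for p,z in(((324,222),.152),((325,318),.152),((311,270),.152),((337,270),.152),((363,108),.11),((395,108),.11),((326,336),.11),((326,236),.05),((207,80),.05),((437,74),.05),((433,286),.05),((222,290),.05)):print(p,wcast(m,p,z))
E
```

```text
(324, 222) [0.5661 0.0213 0.152 ]
(325, 318) [0.6187 0.0219 0.152 ]
(311, 270) [0.5912 0.0147 0.152 ]
(337, 270) [0.5912 0.028  0.152 ]
(363, 108) [0.506  0.0443 0.11  ]
(395, 108) [0.5053 0.0635 0.11  ]
(326, 336) [0.6538 0.0228 0.11  ]
(326, 236) [0.5991 0.023  0.05  ]
(207, 80) [ 0.4747 -0.0685  0.05  ]
(437, 74) [0.47   0.1083 0.05  ]
(433, 286) [0.6421 0.1131 0.05  ]
(222, 290) [ 0.6456 -0.0642  0.05  ]
```

>>> send_rows:
  deltas:
    - [0,-0.001,0.03,0.001,0,-0.01,0]
    - [0,-0.001,0.055,0.001,0,-0.01,0]
    - [0,-0.001,0.068,0.001,0,-0.01,0]
    - [0.4,-0.001,0.068,0.001,0,-0.01,0]
    - [0.7,-0.001,0.068,0.001,0,-0.01,0]
    - [1,-0.001,0.068,0.001,0,-0.01,0]
    - [1,-0.001,0.068,0.001,0,-0.01,0]
    - [1,-0.001,0.068,0.001,0,-0.01,0]
  newtons: 40

```text
clock: 8.48
ee_pos: [0.5948, 0.0214, 0.1404]
tool_rot: [[1.0, 0.001, -0.009], [0.009, -0.001, 1.0], [0.001, -1.0, -0.001]]
force: [-1.3, -2.5, 3.6]
gripper_width: 0.0135
```

```bash
python3 go.py 0.595 0.0215 0.136 41.7
```

```text
clock 8.475 pos [0.5948 0.0214 0.1404] q [ -1.2   4.7  82.   -0.1  93.2 -91.7] d [0.0002 0.0044 0.0001] rot [0.001 0.852 0.002] F [-1.33 -2.5   3.59] w 0.0135082642218523
```

Gripped at 13.5 mm. Now turn about the tool axis.

>>> send_rows:
  deltas:
    - [1,0,0,0,0,0.11,0]
    - [1,0,0,0,0,0.22,0]
    - [1,0,0,0,0,0.33,0]
    - [1,0,0,0,0,0.44,0]
    - [1,0,0,0,0,0.55,0]
    - [1,0,0,0,0,0.66,0]
    - [1,0,0,0,0,0.76,0]
    - [1,0,0,0,0,0.85,0]

```text
clock: 9.48
ee_pos: [0.595, 0.0218, 0.1404]
tool_rot: [[0.665, 0.002, 0.747], [-0.747, -0.001, 0.665], [0.002, -1.0, 0.001]]
force: [-0.0, -2.2, 3.8]
gripper_width: 0.0134
```

>>> send_rows:
  deltas:
    - [1,0,0,0,0,0,0]
    - [1,0,0,0,0,0,0]
    - [1,0,0,0,0,0,0]
    - [1,0,0,0,0,0,0]

```text
clock: 9.98
ee_pos: [0.595, 0.0218, 0.1404]
tool_rot: [[0.669, 0.002, 0.743], [-0.743, -0.001, 0.669], [0.002, -1.0, 0.001]]
force: [0.4, -3.9, 5.1]
gripper_width: 0.0132
```

```bash
python3 go.py 0.595 0.0215 0.136 41.7; python3 - <<'E'
from h import *
import cv2
m=arm.camera_model('wrist');np.save('m5.npy',m,allow_pickle=True)
cv2.imwrite("pics/w5.png",arm.snapshot("wrist")[:,:,::-1])
a=arm.snapshot("scene")[:,:,::-1][190:340,190:390];cv2.imwrite("pics/s5.png",cv2.resize(a,None,fx=4,fy=4,interpolation=2))
E
```

```text
clock 9.975 pos [0.595  0.0218 0.1404] q [ -1.2   4.7  82.   -0.   93.2 -43.2] d [ 0.0002  0.0044 -0.0002] rot [-0.001  0.005  0.002] F [ 0.44 -3.87  5.05] w 0.013248437614627401
```

View pics/w5.png

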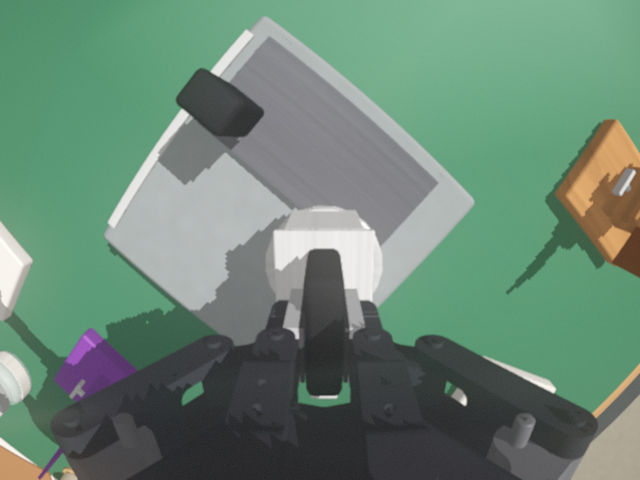

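View pics/s5.png

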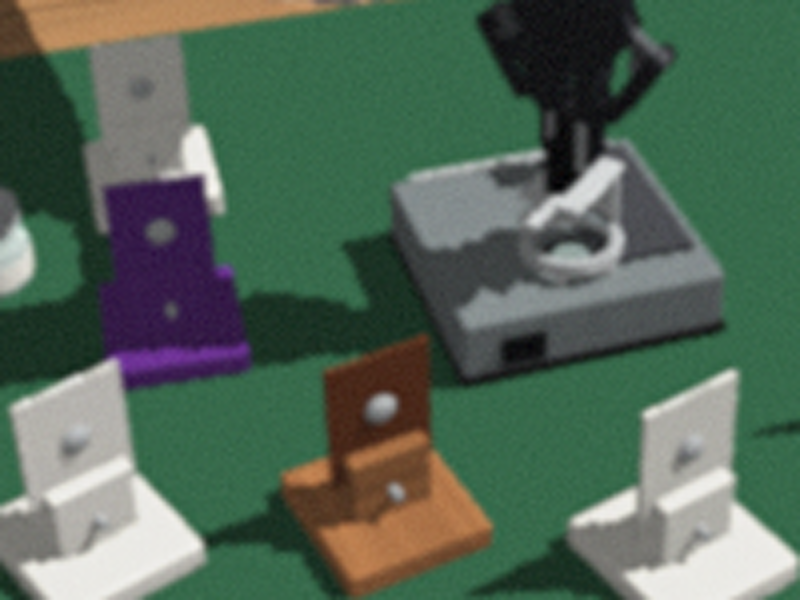

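```bash
python3 - <<'E'
from h import *
s=arm.observe();print(s['clock'],s['joint_vel'].round(3),s['gripper_width'],s['tool_rot'][:2,0],(np.array([.744,-.1455])-[.595,.0215])@s['tool_rot'][:2,2])
m=np.load('m5.npy',allow_pickle=True).item()
print(wcast(m,(324,250),.152),wcast(m,(324,394),.152))
arm.hand_in()
E
```

```text
10.075 [-0.023 -0.022 -0.012  0.047  0.085  0.047] 0.013302265658563073 [ 0.66901829 -0.74324391] -0.0009831415263660684
[0.5722 0.0476 0.152 ] [0.6108 0.0048 0.152 ]
the job is handed in; nothing more can be done
```

I opened the shutter to its end stop, then gripped the mirror head and turned it towards the stud on the brown leather panel. The job was handed in at about 10.1 s with the head still held. The hand-in gives no verdict, so what follows rests on my own measurements.

- **Shutter:** the grip travelled about 54 mm and stopped while I kept pushing. The push had risen to about 23 N. A wrist picture taken after I let go shows the grip still there and the lens uncovered.
- **Mirror head:** it is turned about -48° and held at 40 N, with the fingers 13.3 mm apart on the 14 mm bar and the arm practically still. In the last wrist picture the bar lies along about -48°, matching the tool.
- **Stud:** I compute it about 1 mm from the mirrored line of sight, against an allowance of 15 mm. The views agreed on the stud's position to about 4 mm. The mirrored camera view itself was not available to check.
- **Loose items:** the arm touched nothing else as far as the force readings show. I did not re-measure the mallet, jar or spool at the end.
- **Disagreement:** before gripping, the views placed the shutter grip up to 8 mm apart sideways, likely because of its shadow in the top view. The grasp settled it.

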